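Snap shut the lid of the round screw tub

ROBOT

A 6-joint arm with a two-finger parallel gripper is mounted at the origin on the work surface; the furniture and walls round the work are solid. World frame = base frame: x ahead of the robot, y to its left, z up, the work surface at z = 0. Lengths are in m, angles in rad, forces in N, time in s.
With the tool pointing down it reaches from about 0.3 to 0.875 m from the base axis. Payload 4.2 kg.
Tool frame: the origin (TCP) lies midway between the tips of the shut fingers; the grasp point (between the pads) lies 19 mm behind it; z points along the fingers, y is the line along which they close (so a half turn about z gives the same grasp; the last joint's range is limited). The gripper opens to 85 mm and grips with 20 to 120 N. Pads are 22 mm wide; open, the fingers measure 114 mm over their backs; the gripper's body (76 mm by 85 mm) begins 54 mm behind the grasp point. The pads swing forward as they close: fully open they stand 13 mm farther back than shut.
Start: joints at [-1.136, 0.32, 1.565, -0, 1.257, -0.02], TCP at [0.253, -0.517, 0.231] pointing down, gripper open.
Joint ranges: [-3.11, 3.11], [-0.84, 2.01], [0.21, 2.61], [-1.34, 4.49], [0.05, 2.63], [-2.56, 2.56]. Speed limits (rad/s): [2.57, 2.57, 3.14, 3.14, 3.14, 3.14].

INTERFACE

Orientations are given as a unit quaternion [w, x, y, z].
In Python, from workcell import observe, capture, hand_in gives the robot as it stands.
- The arm moves only by the tool step_arm, never from a script. Its argument "targets" is a list of rows, each an object with "rotation": the turn, a rotation vector about the world's x, y, z in rad, a list of three; "slide": the shift along the world's x, y, z in cm, a list of three; "claw": the opening, from 0 (shut) to 1 (fully open). In form: [{"rotation": [rx, ry, rz], "slide": [x, y, z], "claw": claw}, ...]. A call has 1 to 8 rows; each row shifts and turns the commanded pose from where the row before left it; what a row does not reach is not made up. A row lasts 1/8 s, in which the tool goes at most 62.5 mm and 10.7 degrees, less where a joint would pass 70% of its speed; a pose out of reach is approached as far as the arm can. A call with a gripper value outside its range is refused whole. The fingers move at their own pace and stop on an object; the grip force is fixed at half the most. Time passes only in rows, so rows that do not move let the fingers close. It gives the time, the measured TCP pose, the force, the opening and the grip force at its end, in the units of the state.
- observe(): the state, without advancing time (a new reading comes with each control period).
- capture(name): name is "scene" or "top"; returns a dict with "img" (384x512x3 uint8, blue, green, red), "K" (3x3 intrinsics, pixels), "xyz" and "attitude" of the camera in the world. Camera axes: x right, y up, looking along -z (the intrinsics and any distortion apply to the point x, -y, -z); pixel columns grow to the right and rows downward; lengths in m; the calibration is good to about 2 mm. A picture is of the moment at which its call begins. There is no depth.
- hand_in(): hands the job in; it is judged then, once.
The state is a dict: "t": time; "joint_positions": joint angles; "dq": joint speeds; "joint_efforts": joint torques, N m; "ee_pos": TCP position; "orientation": TCP orientation; "force": force on the tool from outside, world axes, zero at the start; "moment": the same for the moment, N m; "grip_width": opening from 0.0 (shut) to 1.0 (fully open); "gripper_force": force on a finger pad.
Only numpy, scipy, OpenCV 4.12 (cv2) and the standard library are available. Lean on these libraries where they do the work, as an engineer would, in place of code of your own. Each camera call takes 0.05 s, during which the arm holds its last target. There are 200 camera calls.

TASK

The lid of the round screw tub is on but not fastened: press down each of the three snap tabs round its rim until all three lie fully flat and engaged. Leave the tab of the square box standing up, since that box is still being filled.

Things in the scene. Friction and masses are not known exactly. Their poses are not given: they have to be found in the camera images.
- tab_a_top (a point): Press point of snap tab 1 of 3 on the round tub (white, grey lid 132 mm across, its top 52 mm high; stands fast). A tab is a grey flap 34 mm wide, 32 long, 4 thick, hinged on the lid 56 mm from the tub's centre, pointing outward past the rim. Point: middle of its top face, 24 mm from the hinge, 8 mm short of the outer end; 67 to 71 mm above the table when raised, 58 mm when flat
- tab_b_top (a point): The same point on the round tub's tab 2, 120 degrees anticlockwise (from above) from tab 1. How a tab works: it starts 25 to 32 degrees up, a downward push of about 6 N at this point swings it down, its stiff hinge holds it wherever it is left, and it is engaged when flat, at a firm stop. The point shifts 4 mm outward from the tub's centre on the way down
- tab_c_top (a point): The same point on the round tub's tab 3, 120 degrees clockwise (from above) from tab 1. Nothing but the tab itself stands higher than 60 mm on the tub; a flat tab lies 6 mm above the lid
- square_tab_top (a point): The same point on the only tab of the square box (112 mm square, white, grey lid, its top 52 mm high; stands fast). The tab has the same make and size, is raised (point 67 to 71 mm above the table) and must stay up; the tub and this box may have changed places

How it is judged:
At the end, for the whole second after the job is handed in: All three tabs of the round tub lie flat within about 10 degrees (press point less than 62 mm above the table; flat is 58 mm), and the square box's tab still stands up (press point above 64 mm) (height (world z) of each of tab_a_top, tab_b_top, tab_c_top below 0.062 m and height (world z) of square_tab_top above 0.064 m); the robot touches nothing.
It fails at once if the square box's tab is pressed down (its press point below 64 mm) (height (world z) of square_tab_top below 0.064 m).
It also fails if it takes over 38 s, if anything falls off the work surface, if the arm or the gripper's body presses on something with over 40 N, if the wrist force passes 120 N, or if a joint passes its speed limit or range.

## Working session

There is one attempt and no reset: what is moved stays moved. The work goes in short steps, Python scripts to look and compute and a tool call to move; the robot and the scene stay as the last step left them, time stands still between calls to the robot, and variables do not carry over. Pictures are saved under pics/ and viewed, at most 10 in all, crops included, and the job is handed in when it is done.

Besides the shell and the picture viewer there is one more tool, called as a command line: name --argument value ..., lists and objects as JSON in quotes. step_arm: Moves the arm, as the interface text tells. Its arguments: {"type":"object","properties":{"targets":{"type":"array","items":{"type":"object","properties":{"rotation":{"type":"array","items":{"type":"number"}},"slide":{"type":"array","items":{"type":"number"}},"claw":{"type":"number"}}}}},"required":["targets"]}

```bash
mkdir -p pics
cat > h.py <<'E'
import numpy as np,cv2,json
from workcell import observe,capture,hand_in
from scipy.spatial.transform import Rotation as R
def snap(n,f):
    c=capture(n); cv2.imwrite(f'pics/{f}.png',c['img'])
    d={k:(np.array(v).tolist()) for k,v in c.items() if k!='img'}
    json.dump(d,open(f'pics/{f}.json','w')); print(f,d); return c
E
python3 - <<'E'
from h import *
s=observe();print(s)
a=snap('scene','s0');b=snap('top','t0')
cv2.imwrite('pics/both.png',cv2.resize(np.vstack([a['img'],b['img']]),(400,600)))
E
```

```text
{'t': 0.0, 'joint_positions': array([-1.13600556e+00,  3.20326986e-01,  1.56569210e+00,  4.08376475e-06,
        1.25737746e+00, -2.00132761e-02]), 'dq': array([-0.00167001, -0.00029892, -0.00024722,  0.00031701,  0.00025055,
        0.00137823]), 'joint_efforts': array([ 2.00885799e-03, -4.15521455e+01, -2.34167540e+01,  2.35920916e-04,
        8.13410268e-03, -1.76230252e-06]), 'ee_pos': array([ 0.25238473, -0.51612182,  0.23045702]), 'orientation': array([-8.83021484e-04,  9.74255136e-01,  2.25446485e-01, -1.83815781e-04]), 'force': array([-0.13763186, -0.02158901,  0.36899793]), 'moment': array([-0.03352546,  0.02319543, -0.01031817]), 'gripper_force': 0.0, 'grip_width': 1.0040704616515987}
s0 {'K': [[449.4525844447504, 0.0, 254.96580911757863], [0.0, 449.4525844447504, 194.36522949506823], [0.0, 0.0, 1.0]], 'xyz': [-0.34446488452385676, 0.5013849640128167, 0.614787488069101], 'attitude': [-0.3968105533857569, -0.24875052678346465, 0.47388867813971747, 0.7457171587657276]}
t0 {'K': [[453.0859812265714, 0.0, 263.34300804833435], [0.0, 453.0859812265714, 190.67079825557005], [0.0, 0.0, 1.0]], 'xyz': [0.4692034908257419, -0.08759348889015414, 1.1607466428232842], 'attitude': [0.7127890964439701, 0.024029884320320227, -0.020553686853260197, -0.7006652657345579]}
```

Run:
```python
import cv2
for n in 's0','t0':
    cv2.imwrite(f'pics/{n}_v.png',cv2.resize(cv2.imread(f'pics/{n}.png'),(768,576),interpolation=cv2.INTER_CUBIC))
```

```text
(no output)
```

View pics/s0_v.png

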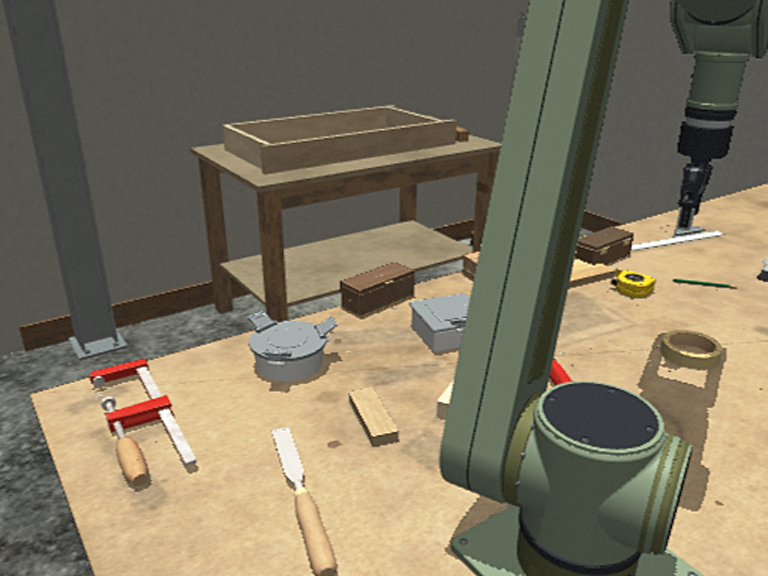

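View pics/t0_v.png

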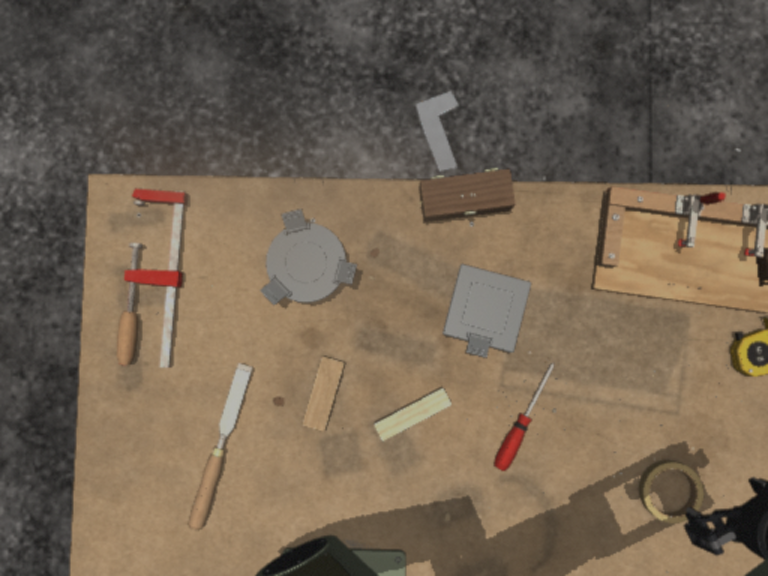

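The scene view shows the tub at about (288,345) and the square box at about (440,320). In the top view the tub is at (306,262), with tabs at (293,220), (346,273) and (275,290), and the square box's tab is at (478,345). I'll enlarge both views of the tub.

Run:
```python
import cv2,numpy as np
t=cv2.imread('pics/t0.png');s=cv2.imread('pics/s0.png')
A=cv2.resize(t[130:220,160:250],(540,540),interpolation=cv2.INTER_CUBIC)
cv2.imwrite('pics/ct.png',A)
B=cv2.resize(s[200:260,155:235],(800,600),interpolation=cv2.INTER_CUBIC)
cv2.imwrite('pics/cs.png',B)
```

```text
(no output)
```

View pics/ct.png

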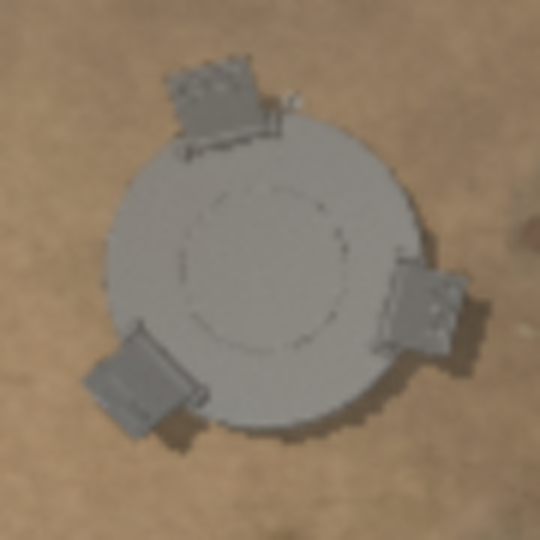

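View pics/cs.png

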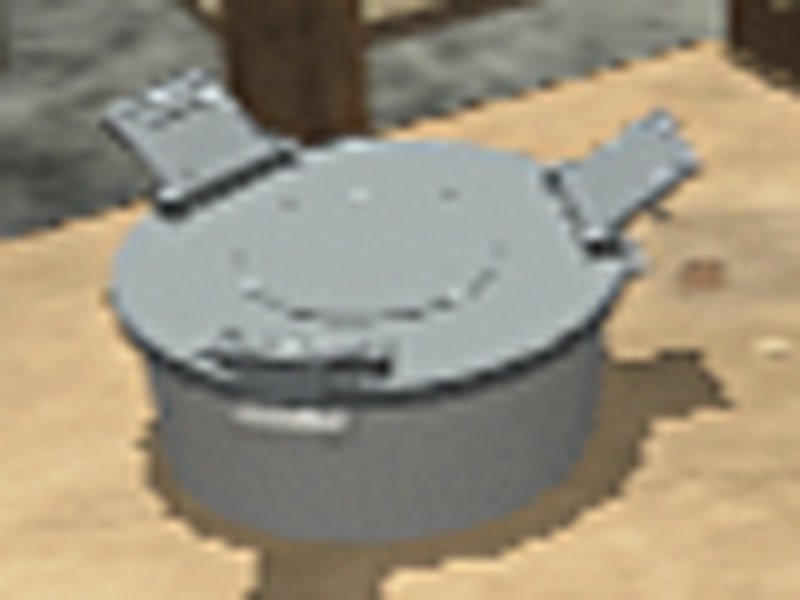

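The top crop shows the lid centre at (264,270). The tab outer ends are at (207,69), (456,314) and (112,410), with hinges at (230,137), (395,302) and (172,365). In the scene crop the two far tabs' outer ends are at (155,95) and (680,136), and the lid centre is at about (371,268).

```bash
cat >> h.py <<'E'
def ray(f,p):
    d=json.load(open(f'pics/{f}.json')); K=np.array(d['K']); q=d['attitude']
    v=np.linalg.inv(K)@[p[0],p[1],1]; v=np.array([v[0],-v[1],-v[2]])
    return np.array(d['xyz']), R.from_quat([q[1],q[2],q[3],q[0]]).apply(v)
def atz(f,p,z):
    o,v=ray(f,p); return o+v*(z-o[2])/v[2]
def tri(r1,r2):
    (a,u),(b,v)=r1,r2
    s=np.linalg.lstsq(np.c_[u,-v],b-a,rcond=None)[0]
    P,Q=a+u*s[0],b+v*s[1]; return (P+Q)/2,np.linalg.norm(P-Q)
E
python3 - <<'E'
from h import *
np.set_printoptions(precision=4,suppress=True)
T=lambda x,y:(160+(x-2.5)/6,130+(y-2.5)/6); S=lambda x,y:(155+(x-4.5)/10,200+(y-4.5)/10)
for n,a,b in (('lid',(264,270),(371,268)),('far end',(207,69),(155,95)),('right end',(456,314),(680,136))):
    print(n,tri(ray('t0',T(*a)),ray('s0',S(*b))))
c=atz('t0',T(264,270),.052);print('c',c)
for n,h,e in (('far',(230,137),(207,69)),('right',(395,302),(456,314)),('left',(172,365),(112,410))):
    H=atz('t0',T(*h),.058)-c;E=atz('t0',T(*e),.073)-c
    print(n,'hinge r',np.linalg.norm(H[:2]),np.degrees(np.arctan2(H[1],H[0])),'end r',np.linalg.norm(E[:2]),np.degrees(np.arctan2(E[1],E[0])))
print('sq',atz('t0',(487*2/3,308*2/3),.052),atz('t0',(478*2/3,345*2/3),.068))
s=observe();print(s['ee_pos'],R.from_quat(s['orientation'][[1,2,3,0]]).as_matrix())
E
```

```text
lid (array([0.5772, 0.0675, 0.0479]), np.float64(0.0020424004169501382))
far end (array([0.6564, 0.0897, 0.07  ]), np.float64(0.0019816836146631946))
right end (array([ 0.5585, -0.0135,  0.0707]), np.float64(0.0017028096472296646))
c [0.5763 0.0661 0.052 ]
far hinge r 0.05569824603385993 15.064039613968015 end r 0.08216694247669717 15.686566289999696
right hinge r 0.05600922303867815 -103.17095508473604 end r 0.08258299473071799 -102.92009294028186
left hinge r 0.05356159161727683 138.3245986254207 end r 0.08204829698333649 136.3801618727255
sq [ 0.5058 -0.2321  0.052 ] [ 0.4458 -0.2161  0.068 ]
[ 0.2524 -0.5162  0.2306] [[ 0.8983  0.4393 -0.0007]
 [ 0.4393 -0.8983  0.0014]
 [-0.     -0.0015 -1.    ]]
```

The measured heights (lid about 50 mm, tab ends about 70 mm) and radii (hinge 56 mm, end 82 mm) agree with the text. The tabs sit at about 16°, -103.5° and 136.5° round a centre of (0.577, 0.067). I'll shut the gripper and go to the right tab first, at (0.559, -0.010), staying high.

step_arm --targets '[{"rotation": [0,0,0],"slide": [2.5,4.2,0],"claw": 0},{"rotation": [0,0,0],"slide": [2.5,4.2,0],"claw": 0},{"rotation": [0,0,0],"slide": [2.5,4.2,0],"claw": 0},{"rotation": [0,0,0],"slide": [2.5,4.2,0],"claw": 0},{"rotation": [0,0,0],"slide": [2.5,4.2,0],"claw": 0},{"rotation": [0,0,0],"slide": [2.5,4.2,0],"claw": 0},{"rotation": [0,0,0],"slide": [2.5,4.2,0],"claw": 0},{"rotation": [0,0,0],"slide": [2.5,4.2,0],"claw": 0}]'

```text
t: 1.1
ee_pos: [0.453, -0.179, 0.2311]
orientation: [-0.0, 0.974, 0.225, -0.0]
force: [0.1, -0.4, -0.4]
grip_width: -0.003
gripper_force: 0.0
```

step_arm --targets '[{"rotation": [0,0,0],"slide": [2.6,4.2,0],"claw": 0},{"rotation": [0,0,0],"slide": [2.6,4.2,0],"claw": 0},{"rotation": [0,0,0],"slide": [2.6,4.2,-1],"claw": 0},{"rotation": [0,0,0],"slide": [2.6,4.1,-3],"claw": 0},{"rotation": [0,0,0],"slide": [0,0,-4],"claw": 0},{"rotation": [0,0,0],"slide": [0,0,-4],"claw": 0},{"rotation": [0,0,0],"slide": [0,0,-2],"claw": 0},{"rotation": [0,0,0],"slide": [0,0,0],"claw": 0}]'

```text
t: 2.1
ee_pos: [0.5551, -0.0134, 0.0895]
orientation: [-0.001, 0.974, 0.225, -0.002]
force: [-0.4, 0.6, 0.4]
grip_width: 0.0
gripper_force: 0.0
```

Run:
```python
from h import *
t=snap('top','t1')['img'];s=snap('scene','s1')['img']
A=cv2.resize(t[130:220,160:250],(400,400),interpolation=cv2.INTER_CUBIC)
B=cv2.resize(s[180:260,155:235],(400,400),interpolation=cv2.INTER_CUBIC)
cv2.imwrite('pics/c1.png',np.hstack([A,B]))
```

```text
t1 {'K': [[453.0859812265714, 0.0, 263.34300804833435], [0.0, 453.0859812265714, 190.67079825557005], [0.0, 0.0, 1.0]], 'xyz': [0.4692034908257419, -0.08759348889015414, 1.1607466428232842], 'attitude': [0.7127890964439701, 0.024029884320320227, -0.020553686853260197, -0.7006652657345579]}
s1 {'K': [[449.4525844447504, 0.0, 254.96580911757863], [0.0, 449.4525844447504, 194.36522949506823], [0.0, 0.0, 1.0]], 'xyz': [-0.34446488452385676, 0.5013849640128167, 0.614787488069101], 'attitude': [-0.3968105533857569, -0.24875052678346465, 0.47388867813971747, 0.7457171587657276]}
```

View pics/c1.png

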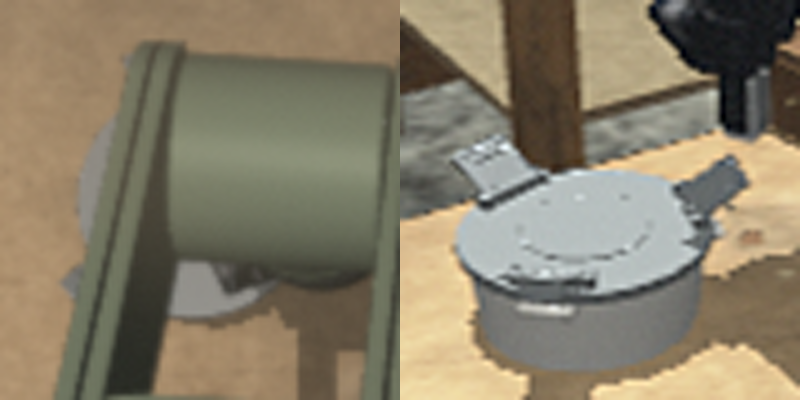

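The scene crop shows the shut fingertips (about (745,135)) just over the outer end of the right tab (about (740,165)). I'll correct by 4 mm in x and y, then press.

step_arm --targets '[{"rotation": [0,0,0],"slide": [0.4,0.5,-0.5],"claw": 0},{"rotation": [0,0,0],"slide": [0,0,-0.5],"claw": 0},{"rotation": [0,0,0],"slide": [0,0,-0.5],"claw": 0},{"rotation": [0,0,0],"slide": [0,0,-0.5],"claw": 0},{"rotation": [0,0,0],"slide": [0,0,-0.5],"claw": 0},{"rotation": [0,0,0],"slide": [0,0,-0.5],"claw": 0},{"rotation": [0,0,0],"slide": [0,0,0],"claw": 0}]'

```text
t: 3.08
ee_pos: [0.5608, -0.0091, 0.0615]
orientation: [0.0, 0.974, 0.225, 0.0]
force: [0.3, -1.2, 1.8]
grip_width: -0.001
gripper_force: 0.8
```

step_arm --targets '[{"rotation": [0,0,0],"slide": [0,0,-0.2],"claw": 0},{"rotation": [0,0,0],"slide": [0,0,-0.1],"claw": 0},{"rotation": [0,0,0],"slide": [0,0,-0.1],"claw": 0},{"rotation": [0,0,0],"slide": [0,0,0],"claw": 0}]'

```text
t: 3.58
ee_pos: [0.5609, -0.0088, 0.058]
orientation: [0.0, 0.974, 0.226, 0.0]
force: [-1.2, -3.9, 7.8]
grip_width: -0.001
gripper_force: 3.9
```

step_arm --targets '[{"rotation": [0,0,0],"slide": [0,0,-0.1],"claw": 0},{"rotation": [0,0,0],"slide": [0,0,-0.1],"claw": 0},{"rotation": [0,0,0],"slide": [0,0,0],"claw": 0}]'

```text
t: 3.95
ee_pos: [0.561, -0.0088, 0.0579]
orientation: [0.001, 0.974, 0.226, 0.001]
force: [-4.7, -3.1, 19.9]
grip_width: 0.0
gripper_force: 9.9
```

That is a firm stop at z = 58 mm with 20 N, so this tab is flat. Next is the far tab at (0.653, 0.089).

step_arm --targets '[{"rotation": [0,0,0],"slide": [0,0,2],"claw": 0},{"rotation": [0,0,0],"slide": [0,0,2.5],"claw": 0},{"rotation": [0,0,0],"slide": [3,3.3,0],"claw": 0},{"rotation": [0,0,0],"slide": [3,3.3,0],"claw": 0},{"rotation": [0,0,0],"slide": [3.2,3.2,0],"claw": 0},{"rotation": [0,0,0],"slide": [0,0,-1],"claw": 0},{"rotation": [0,0,0],"slide": [0,0,0],"claw": 0}]'

```text
t: 4.82
ee_pos: [0.6506, 0.0895, 0.0882]
orientation: [-0.0, 0.974, 0.226, -0.002]
force: [-0.2, 1.1, 0.1]
grip_width: 0.001
gripper_force: 0.0
```

step_arm --targets '[{"rotation": [0,0,0],"slide": [0.1,0,-0.5],"claw": 0},{"rotation": [0,0,0],"slide": [0,0,-0.5],"claw": 0},{"rotation": [0,0,0],"slide": [0,0,-0.5],"claw": 0},{"rotation": [0,0,0],"slide": [0,0,-0.5],"claw": 0},{"rotation": [0,0,0],"slide": [0,0,-0.5],"claw": 0},{"rotation": [0,0,0],"slide": [0,0,-0.4],"claw": 0},{"rotation": [0,0,0],"slide": [0,0,-0.2],"claw": 0},{"rotation": [0,0,0],"slide": [0,0,0],"claw": 0}]'

```text
t: 5.82
ee_pos: [0.6557, 0.0897, 0.0608]
orientation: [0.0, 0.974, 0.225, 0.003]
force: [3.8, 1.2, 4.8]
grip_width: -0.003
gripper_force: 2.3
```

step_arm --targets '[{"rotation": [0,0,0],"slide": [0,0,-0.2],"claw": 0},{"rotation": [0,0,0],"slide": [0,0,-0.1],"claw": 0},{"rotation": [0,0,0],"slide": [0,0,-0.1],"claw": 0},{"rotation": [0,0,0],"slide": [0,0,-0.1],"claw": 0},{"rotation": [0,0,0],"slide": [0,0,0],"claw": 0}]'

```text
t: 6.45
ee_pos: [0.6553, 0.0896, 0.0579]
orientation: [0.0, 0.974, 0.225, 0.003]
force: [0.2, 0.6, 16.5]
grip_width: 0.006
gripper_force: 8.4
```

The far tab is flat too, with a firm stop at 58 mm. Next is the left tab at (0.519, 0.122).

step_arm --targets '[{"rotation": [0,0,0],"slide": [0,0,2],"claw": 0},{"rotation": [0,0,0],"slide": [0,0,2.5],"claw": 0},{"rotation": [0,0,0],"slide": [-3.4,0.8,0],"claw": 0},{"rotation": [0,0,0],"slide": [-3.4,0.8,0],"claw": 0},{"rotation": [0,0,0],"slide": [-3.4,0.8,0],"claw": 0},{"rotation": [0,0,0],"slide": [-3.4,0.8,0],"claw": 0},{"rotation": [0,0,0],"slide": [0,0,-1],"claw": 0},{"rotation": [0,0,0],"slide": [0,0,0],"claw": 0}]'

```text
t: 7.45
ee_pos: [0.517, 0.1212, 0.0883]
orientation: [0.0, 0.974, 0.226, -0.001]
force: [0.6, 0.1, 1.3]
grip_width: -0.001
gripper_force: 0.0
```

step_arm --targets '[{"rotation": [0,0,0],"slide": [0.2,0,-0.5],"claw": 0},{"rotation": [0,0,0],"slide": [0,0,-0.5],"claw": 0},{"rotation": [0,0,0],"slide": [0,0,-0.5],"claw": 0},{"rotation": [0,0,0],"slide": [0,0,-0.5],"claw": 0},{"rotation": [0,0,0],"slide": [0,0,-0.5],"claw": 0},{"rotation": [0,0,0],"slide": [0,0,-0.4],"claw": 0},{"rotation": [0,0,0],"slide": [0,0,-0.2],"claw": 0},{"rotation": [0,0,0],"slide": [0,0,0],"claw": 0}]'

```text
t: 8.45
ee_pos: [0.5196, 0.1217, 0.0584]
orientation: [-0.0, 0.974, 0.225, 0.0]
force: [-1.6, 1.7, 2.4]
grip_width: -0.0
gripper_force: 1.2
```

step_arm --targets '[{"rotation": [0,0,0],"slide": [0,0,-0.2],"claw": 0},{"rotation": [0,0,0],"slide": [0,0,-0.1],"claw": 0},{"rotation": [0,0,0],"slide": [0,0,-0.1],"claw": 0},{"rotation": [0,0,0],"slide": [0,0,0],"claw": 0}]'

```text
t: 8.95
ee_pos: [0.5197, 0.1217, 0.0578]
orientation: [-0.0, 0.974, 0.225, 0.001]
force: [-9.7, -0.6, 27.0]
grip_width: -0.001
gripper_force: 13.6
```

That is a firm stop at 58 mm, so all three are down. I'll retreat upward and to the right at height, then check.

step_arm --targets '[{"rotation": [0,0,0],"slide": [0,0,3],"claw": 0},{"rotation": [0,0,0],"slide": [0,0,5],"claw": 0},{"rotation": [0,0,0],"slide": [0,0,5],"claw": 0},{"rotation": [0,0,0],"slide": [0,0,5],"claw": 0},{"rotation": [0,0,0],"slide": [-2,-4,0],"claw": 0},{"rotation": [0,0,0],"slide": [-2,-4,0],"claw": 0},{"rotation": [0,0,0],"slide": [-2,-4,0],"claw": 0},{"rotation": [0,0,0],"slide": [-2,-4,0],"claw": 0}]'

```text
t: 9.95
ee_pos: [0.4388, -0.04, 0.2341]
orientation: [0.0, 0.974, 0.226, -0.0]
force: [1.4, -0.8, -0.2]
grip_width: -0.003
gripper_force: 0.0
```

step_arm --targets '[{"rotation": [0,0,0],"slide": [-1.5,-4,0],"claw": 0},{"rotation": [0,0,0],"slide": [-1,-4,0],"claw": 0},{"rotation": [0,0,0],"slide": [-1,-4,0],"claw": 0},{"rotation": [0,0,0],"slide": [-1,-4,0],"claw": 0},{"rotation": [0,0,0],"slide": [0,-4,0],"claw": 0},{"rotation": [0,0,0],"slide": [0,-4,0],"claw": 0},{"rotation": [0,0,0],"slide": [0,-4,0],"claw": 0},{"rotation": [0,0,0],"slide": [0,0,0],"claw": 0}]'

```text
t: 10.95
ee_pos: [0.3943, -0.321, 0.2336]
orientation: [0.0, 0.975, 0.224, -0.0]
force: [0.9, 1.4, -0.3]
grip_width: -0.0
gripper_force: 0.0
```

Run:
```python
from h import *
t=capture('top')['img'];s=capture('scene')['img']
A=cv2.resize(t[130:250,160:360],(800,480)[::1],interpolation=cv2.INTER_CUBIC)[:, :]
B=cv2.resize(s[190:260,155:325],(800,330),interpolation=cv2.INTER_CUBIC)
cv2.imwrite('pics/c2.png',np.vstack([cv2.resize(A,(450,270)),cv2.resize(B,(450,186))]) if 0 else np.vstack([cv2.resize(A[:, :],(800,270)),B]))
print(observe()['ee_pos'],observe()['force'])
```

```text
[ 0.39417177 -0.31841854  0.23375773] [ 0.45391249  0.23573172 -0.51997622]
```

View pics/c2.png

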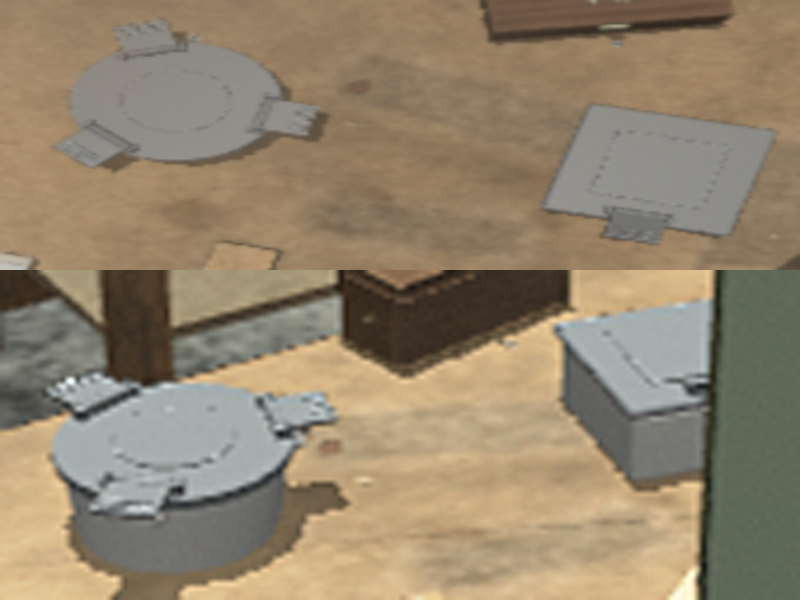

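The lower panel shows the tub's three tabs lying flat, at (85,392), (300,412) and (140,492). The square box's tab at (638,225) in the upper panel still stands up, and the arm is clear.

```bash
python3 -c "
from workcell import hand_in
print(hand_in())"
```

```text
the job is handed in; nothing more can be done
None
```

I pressed all three of the round tub's tabs down to their firm stops at 58 mm, left the square box's tab untouched and standing, and handed the job in with the arm clear at about 11 s; the hand-in returned no verdict.

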